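# Level the zeroing tray, load the pressure-sensor blocks and latch them down

### The arm

A 7-joint arm with a two-finger parallel gripper is mounted at the origin on the work surface. World frame = base frame: x ahead of the robot, y to its left, z up, the work surface at z = 0. Lengths are in m, angles in rad, forces in N, time in s.
With the tool pointing down it reaches from about 0.35 to 0.9 m from the base axis. Payload 8.1 kg.
Tool frame: the origin (TCP) lies midway between the tips of the shut fingers; the grasp point (between the pads) lies behind it (arm.tcp_to_grasp is the z of the grasp point in the tool frame, in m); z points along the fingers, y is the line along which they close (so a half turn about z gives the same grasp; the last joint's range is limited). The gripper opens to 92 mm and grips with 3 to 60 N. Pads are 19 mm wide; open, the fingers measure 130 mm over their backs; the gripper's body (75 mm by 190 mm) begins 47 mm behind the grasp point.
Start: joints at [-1.419, 0.434, 0.025, 1.573, -0.012, 1.134, -0.075], TCP at [0.158, 0.605, 0.227] pointing down, gripper open.
Joint ranges: [-2.62, 2.62], [-0.44, 2.09], [-1.27, 1.32], [0.08, 2.57], [-1.32, 4.46], [0.12, 2], [-2.74, 2.74]. Speed limits (rad/s): [2.22, 2.22, 3.01, 3.01, 3.14, 3.14, 3.14].

### API

Orientations are given as a rotation vector (axis times angle).
In Python, from cell import readout, vision, arm gives the robot as it stands.
- The arm moves only by the tool carry_out, never from a script. Its argument "increments" is one flat list of numbers, 6 for each row, row after row: the shift along the world's x, y, z in mm, then the turn, a rotation vector about the world's x, y, z in rad. In form: [tx, ty, tz, wx, wy, wz, tx, ty, tz, wx, wy, wz, ...]. A call has 1 to 20 rows; each row shifts and turns the commanded pose from where the row before left it; what a row does not reach is not made up. A row lasts 1/8 s, in which the tool goes at most 62.5 mm and 10.7 degrees, less where a joint would pass 70% of its speed; a pose out of reach is approached as far as the arm can. A call with a gripper value outside its range is refused whole. "grip" is the closure, from 0 (fully open) to 1 (shut), set as the call begins (left out, the last holds). The fingers move at their own pace and stop on an object; "newtons" is the grip in N (left out, the last holds). Time passes only in rows, so rows that do not move let the fingers close. It gives the time, the measured TCP pose, the force, the opening and the grip force at its end, in the units of the state.
- readout.observe(): the state, without advancing time (a new reading comes with each control period).
- vision.get_image(name): name is "side" or "top" or "wrist"; returns the picture (384x512x3 uint8, red, green, blue); there is no depth.
- vision.calibration(name): a dict with "fov_y" (degrees; the focal length in pixels is half the picture's height over the tangent of half this angle, whatever the lens; pixels are square), "cx", "cy" (the principal point, pixels), "pose" (4x4, takes a point from camera to world coordinates). Camera axes: x right, y up, looking along -z (the intrinsics and any distortion apply to the point x, -y, -z); pixel columns grow to the right and rows downward; lengths in m; the calibration is good to about 2 mm. The wrist camera is an equidistant fisheye: a pixel r from the principal point sees the ray r / f radians off the axis. A picture is of the moment at which its call begins: read the wrist's pose just before it. calibration takes no time and is no camera call; for the wrist camera it gives the pose at the moment of the call.
- arm.sign_off(): hands the job in; it is judged then, once.
The state is a dict: "clock": time; "joints": joint angles; "dq": joint speeds; "joint_efforts": joint torques, N m; "position": TCP position; "ee_rot": TCP orientation; "force": force on the tool from outside, world axes, zero at the start; "ft_torque": the same for the moment, N m; "width": opening from 0.0 (shut) to 1.0 (fully open); "gripper_force": force on a finger pad.
Only numpy, scipy, OpenCV 4.12 (cv2) and the standard library are available. Lean on these libraries where they do the work, as an engineer would, in place of code of your own. Each camera call takes 0.05 s, during which the arm holds its last target. There are 200 camera calls.

### The job

Pressure sensors are zeroed on the small aluminium tray, which has sagged at its free edge: slide the wooden wedge, thin end first, under that edge until the tray is level and leave it there. Then stand every sensor block upright in a bay of its own on the level tray, flat on the bay's floor, and last of all swing the steel hold-down bar over between the blocks until it rests in its catch. Leave the meter, the spray can and the solder reel where they are.

Things in the scene. Friction and masses are not known exactly. Their poses are not given: they have to be found in the camera images.
- stand: Dark steel levelling stand fixed to the bench. Origin on the bench under the middle of the tray. +y points from the tray's free edge to its hinge (the way the wedge goes in), +x from the bar's catch to the bar's pivot. Hinge: y = 90 mm, 40 mm up, axis along x; behind it a block 52 mm high reaches to y = 116 mm. Two 12 mm high rails (x = +-43 to +-63 mm) run under the tray along y.
- gap (a point): On the bench straight below the tray's free edge, half-way along it, where the wedge goes in (towards the stand's +y). The edge is an 8 mm round lip along x, 177 mm from the hinge; its underside is 33 mm above the bench when level, 13.5 mm when sagged. Clear way between the rails: 86 mm.
- tray (a joint): Tilt of the tray about its hinge, rad: 0 = level, negative = free edge sagged, positive = free edge too high. It lies at -0.11 on its stop by its own weight (0.7 kg) until the wedge lifts it.
- tray_mid (a point): Centre of the aluminium tray's floor, on its top face (43 mm above the bench when level); axes as the stand's when level. Four bays, 2 x 2, centres at x = +-30 mm, y = +-43 mm, each 54 mm (x) by 80 mm (y), parted and bordered by ridges 6 mm wide, 10 mm high. The tray measures 126 (x) by 178 mm (y).
- pivot (a point): Pivot of the hold-down bar, x = 85 mm, y = 0 in the stand's frame, 80 mm above the bench, axis along the stand's y. Its post is 24 mm (x) by 50 mm (y), 96 mm high.
- catch (a point): Catch of the hold-down bar, x = -81 mm in the stand's frame, 76 mm above the bench: a post 14 mm (x) by 56 mm (y) with two prongs, 32 mm apart, that reach to 95 mm above the bench; the bar lies between them.
- bar (a joint): Angle of the steel hold-down bar, rad: 0 = closed, level, in its catch; it starts open at 1.7 to 1.85 (stop at 1.85), a little past upright (1.57). Weak friction holds it near upright; pushed 0.4 rad past upright towards the catch it falls shut slowly by itself. It can be swung open again.
- bar_end (a point): Middle of the black round roll (18 mm across, 34 mm long) at the bar's free end, 187 mm from the pivot. The bar is steel, 28 mm wide, 8 mm thick. x points from the free end to the pivot, y along the pivot axis, z up when the bar is closed. Closed, the roll is 21 mm beyond the catch, 80 mm above the bench.
- wedge_tail (a point): Wooden wedge, 180 mm long (y), 44 mm wide (x), about 0.2 kg, loose. This is the middle of its flat-topped tail (50 mm long, 40 mm high), half-way up, 25 mm from the back end; +y points to the tip. Beyond the tail the top slopes evenly from 40 mm to 4 mm over 130 mm. Grasp the tail across x. With the tray level the tip is about 105 mm past the lip, the tail outside. Friction holds the wedge.
- wedge_tip (a point): Middle of the wedge's thin tip edge, 2 mm up, 155 mm from wedge_tail along +y.
- block1_c (a point): Sensor block, one of up to four alike (None if absent): white body 42 (x) x 68 (y) x 28 mm high with a grey grip rib on top, 16 (x) x 36 (y) mm and 30 mm high; 58 mm high over all, 0.19 to 0.31 kg. This point is its centre, half-way up (29 mm above its underside); z up, y along its length. Lift it by the rib, across x. In a bay its length lies along the bay's, either way round.
- block2_c (a point): Sensor block, one of up to four alike (None if absent): white body 42 (x) x 68 (y) x 28 mm high with a grey grip rib on top, 16 (x) x 36 (y) mm and 30 mm high; 58 mm high over all, 0.19 to 0.31 kg. This point is its centre, half-way up (29 mm above its underside); z up, y along its length. Lift it by the rib, across x. In a bay its length lies along the bay's, either way round.
- block3_c (a point): Sensor block, one of up to four alike (None if absent): white body 42 (x) x 68 (y) x 28 mm high with a grey grip rib on top, 16 (x) x 36 (y) mm and 30 mm high; 58 mm high over all, 0.19 to 0.31 kg. This point is its centre, half-way up (29 mm above its underside); z up, y along its length. Lift it by the rib, across x. In a bay its length lies along the bay's, either way round.
- block4_c (a point): Sensor block, one of up to four alike (None if absent): white body 42 (x) x 68 (y) x 28 mm high with a grey grip rib on top, 16 (x) x 36 (y) mm and 30 mm high; 58 mm high over all, 0.19 to 0.31 kg. This point is its centre, half-way up (29 mm above its underside); z up, y along its length. Lift it by the rib, across x. In a bay its length lies along the bay's, either way round.
- meter: Bystander: blue hand meter lying on the bench, 85 x 170 x 36 mm, loose; origin under its middle. Not to be disturbed.
- spray: Bystander: black spray can, 60 mm across, 170 mm high, loose; origin under its middle. Not to be disturbed.
- reel: Bystander: aluminium solder reel, 68 mm across, 53 mm high, loose; origin under its middle. Not to be disturbed.
There are look-alikes about, which are no part of the job. Of the things that look like the part that bears wedge_tail, the larger one is meant.

How it is judged:
On the way, in this order (a step that is already met when the one before it is completed fails the run):
1. the wedge is under the free edge and the tray is level (value of joint tray between -0.02 and 0.02 rad and y of wedge_tip in the frame of stand above -0.05 m and x of wedge_tip in the frame of stand between -0.06 and 0.06 m), for 0.3 s.
2. every block stands upright in a bay, the tray still level, the bar still open (all of step 1 and x of block1_c in the frame of tray_mid between -0.062 and 0.062 m and y of block1_c in the frame of tray_mid between -0.088 and 0.088 m and z of block1_c in the frame of tray_mid between 0.024 and 0.034 m and angle between each of block1_c, block2_c, block3_c, block4_c's own z axis and vertical below 0.1 rad and x of block2_c in the frame of tray_mid between -0.062 and 0.062 m and y of block2_c in the frame of tray_mid between -0.088 and 0.088 m and z of block2_c in the frame of tray_mid between 0.024 and 0.034 m and x of block3_c in the frame of tray_mid between -0.062 and 0.062 m and y of block3_c in the frame of tray_mid between -0.088 and 0.088 m and z of block3_c in the frame of tray_mid between 0.024 and 0.034 m and x of block4_c in the frame of tray_mid between -0.062 and 0.062 m and y of block4_c in the frame of tray_mid between -0.088 and 0.088 m and z of block4_c in the frame of tray_mid between 0.024 and 0.034 m and value of joint bar above 0.5 rad), for 0.2 s.
3. the bar rests in its catch (value of joint bar below 0.04 rad), for 0.2 s.
At the end, for the whole second after the job is handed in: The tray is level within 0.02 rad on the wedge (tip at least 37 mm past the lip), every block that is present stands upright (within 0.1 rad) flat on the floor of a bay (its height within 5 mm), all at rest, and the bar is within 0.04 rad of its catch (all of step 1 and x of block1_c in the frame of tray_mid between -0.062 and 0.062 m and y of block1_c in the frame of tray_mid between -0.088 and 0.088 m and z of block1_c in the frame of tray_mid between 0.024 and 0.034 m and angle between each of block1_c, block2_c, block3_c, block4_c's own z axis and vertical below 0.1 rad and x of block2_c in the frame of tray_mid between -0.062 and 0.062 m and y of block2_c in the frame of tray_mid between -0.088 and 0.088 m and z of block2_c in the frame of tray_mid between 0.024 and 0.034 m and x of block3_c in the frame of tray_mid between -0.062 and 0.062 m and y of block3_c in the frame of tray_mid between -0.088 and 0.088 m and z of block3_c in the frame of tray_mid between 0.024 and 0.034 m and x of block4_c in the frame of tray_mid between -0.062 and 0.062 m and y of block4_c in the frame of tray_mid between -0.088 and 0.088 m and z of block4_c in the frame of tray_mid between 0.024 and 0.034 m and linear speed of each of block1, block2, block3, block4, wedge below 0.02 m/s and value of joint bar below 0.04 rad); the robot touches nothing.
It fails at once if the meter is disturbed (moved more than 40 mm) (distance of meter from where it was at the start of the episode above 0.04 m).
It fails at once if the spray can is disturbed (moved more than 40 mm) (distance of spray from where it was at the start of the episode above 0.04 m).
It fails at once if the solder reel is disturbed (moved more than 40 mm) (distance of reel from where it was at the start of the episode above 0.04 m).
Of block1, block2, block3, block4 only 3 to 4 are there at a start; the rules pass over those that are not, and their reading is None.
At some moment in a run one of block1, block2, block3, block4 may be knocked a few centimetres aside while the robot is not near it.
Once in a run the grip may slacken for a moment while it holds something.
It also fails if it takes over 200 s, if anything falls off the work surface, if the arm or the gripper's body presses on something with over 40 N, if the wrist force passes 120 N, or if a joint passes its speed limit or range.

## Working session

There is one attempt and no reset: what is moved stays moved. The work goes in short steps, Python scripts to look and compute and a tool call to move; the robot and the scene stay as the last step left them, time stands still between calls to the robot, and variables do not carry over. Pictures are saved under pics/ and viewed, at most 14 in all, crops included, and the job is handed in when it is done.

Besides the shell and the picture viewer there is one more tool, called after "Call:" in YAML: its name, and indented under it one key for each argument. carry_out: Moves the arm, as the interface text tells. Its arguments: {"type":"object","properties":{"increments":{"type":"array","items":{"type":"number"}},"grip":{"type":"number"},"newtons":{"type":"number"}},"required":["increments"]}

```bash
ls; mkdir -p pics; python3 - <<'E'
from cell import readout, vision, arm
import cv2
s=readout.observe(); print(s); print(arm.tcp_to_grasp)
for n in ("top","side"):
    im=vision.get_image(n); cv2.imwrite(f"pics/{n}0.png",cv2.resize(im[:,:,::-1],(800,600),interpolation=cv2.INTER_CUBIC)); cv2.imwrite(f"pics/{n}0raw.png",im[:,:,::-1])
    print(n,vision.calibration(n))
E
```

```text
pics
{'clock': 0.0, 'joints': array([-1.4185875 ,  0.43518469,  0.02495569,  1.57411044, -0.011604  ,
        1.13401929, -0.07512372]), 'dq': array([-0.00042094,  0.00026435,  0.0007572 , -0.00024662, -0.0005432 ,
       -0.00096621, -0.00110855]), 'joint_efforts': array([-6.38912370e-04, -6.67853022e+01,  9.84925367e-01, -3.14475524e+01,
       -6.05460559e-02,  4.29012103e-02,  1.91947561e-04]), 'position': array([0.15745057, 0.60429782, 0.22596341]), 'ee_rot': array([-3.99286048e-01, -3.11604440e+00,  2.47443551e-03]), 'force': array([-0.04276833, -0.19532149,  0.49670501]), 'ft_torque': array([ 0.03674726, -0.03190475,  0.00139009]), 'gripper_force': 0.0, 'width': 0.9986354714182821}
-0.0188
top {'fov_y': 52.68530983396032, 'cx': 255.68190474093427, 'cy': 192.92205326265614, 'pose': array([[ 1.29916874e-02,  9.78470167e-01, -2.05978999e-01,
         2.18306237e-01],
       [-9.99915540e-01,  1.27871212e-02, -2.32438029e-03,
        -6.89580826e-02],
       [ 3.59541642e-04,  2.05991799e-01,  9.78553652e-01,
         1.35909519e+00],
       [ 0.00000000e+00,  0.00000000e+00,  0.00000000e+00,
         1.00000000e+00]])}
side {'fov_y': 48.08241627087668, 'cx': 265.35128005904255, 'cy': 191.737139177968, 'pose': array([[ 0.89794631,  0.24365797, -0.36650132, -0.06944494],
       [-0.43997463,  0.51725716, -0.73407585, -1.16662668],
       [ 0.01071199,  0.82041199,  0.57167248,  0.96380618],
       [ 0.        ,  0.        ,  0.        ,  1.        ]])}
```

View pics/top0.png

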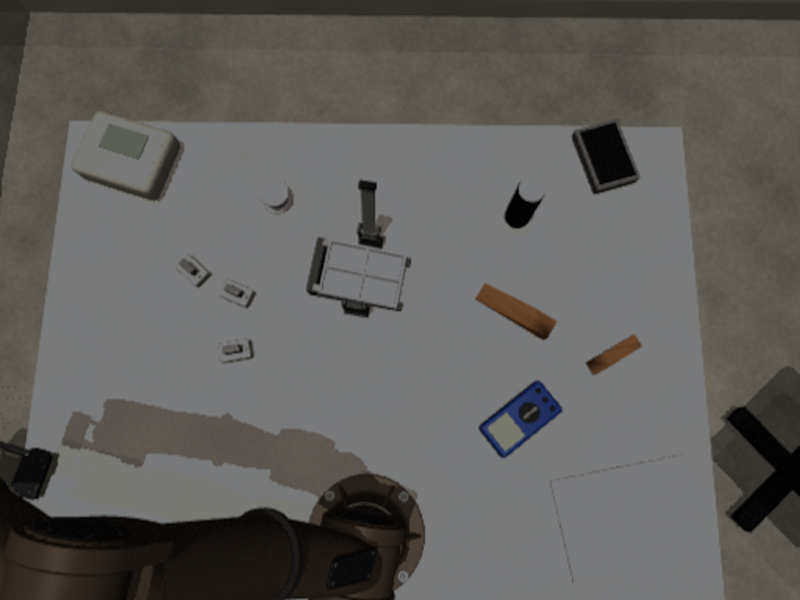

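View pics/side0.png

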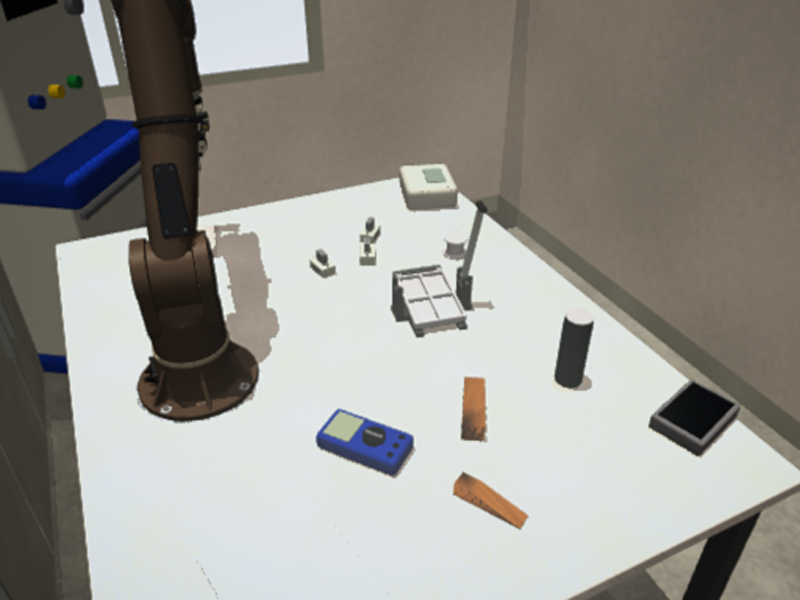

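Top view: wedge candidates are the larger at (515,310) and a smaller look-alike at (614,355); I choose the larger. Blocks are at (192,268), (236,292) and (235,350), with maybe a fourth under the arm. The stand is at (360,275) with its free edge to the right. The meter is at (520,418), the can at (522,205) and the reel at (277,197).

```bash
cat > h.py <<'E'
from cell import readout, vision, arm
import cv2, numpy as np
from scipy.spatial.transform import Rotation as R
def K(c,h=384):
    f=h/2/np.tan(np.radians(c["fov_y"])/2); return f,c["cx"],c["cy"]
def ray(name,u,v,c=None):
    c=c or vision.calibration(name); f,cx,cy=K(c)
    x,y=(u-cx)/f,(v-cy)/f
    if name=="wrist":
        r=np.hypot(x,y); s=np.sin(r)/r if r>1e-9 else 1; d=np.array([x*s,-y*s,-np.cos(r)])
    else: d=np.array([x,-y,-1.])
    P=c["pose"]; return P[:3,3],P[:3,:3]@d
def at(name,u,v,z,c=None):
    o,d=ray(name,u,v,c); return o+d*(z-o[2])/d[2]
def proj(name,p,c=None):
    c=c or vision.calibration(name); f,cx,cy=K(c); P=c["pose"]
    q=P[:3,:3].T@(np.asarray(p)-P[:3,3]); x,y,z=q[0],-q[1],-q[2]
    if name=="wrist":
        r=np.hypot(x,y); a=np.arctan2(r,z); return np.array([cx+f*a*x/r,cy+f*a*y/r])
    return np.array([cx+f*x/z,cy+f*y/z])
def crop(im,x0,y0,x1,y1,k,fn,gain=1.0):
    c=cv2.convertScaleAbs(im[y0:y1,x0:x1,::-1],alpha=gain)
    cv2.imwrite(fn,cv2.resize(c,None,fx=k,fy=k,interpolation=cv2.INTER_CUBIC))
E
python3 - <<'E'
from h import *
im=cv2.imread("pics/top0raw.png")[:,:,::-1]
a=im[110:235,100:275]; b=im[170:245,290:420]
crop(im,190,110,370,230,4.4,"pics/c1.png",1.8)
crop(im,95,150,195,240,6,"pics/c2.png",1.8)
E
```

```text
(no output)
```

View pics/c1.png

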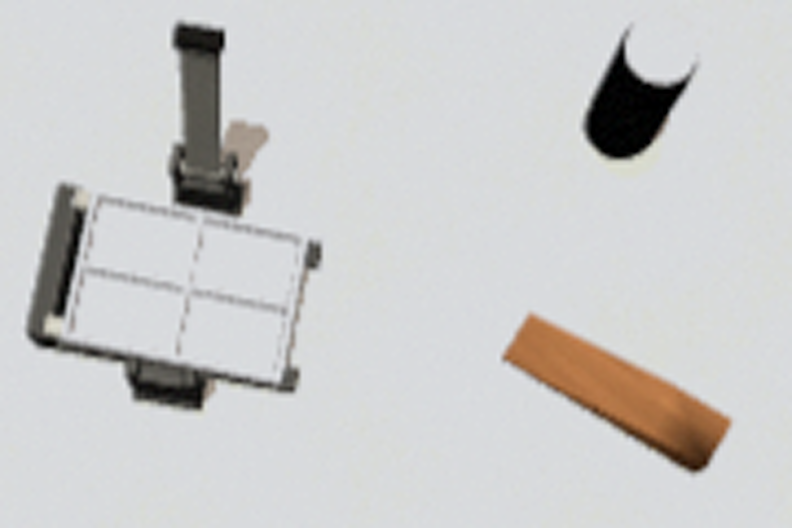

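View pics/c2.png

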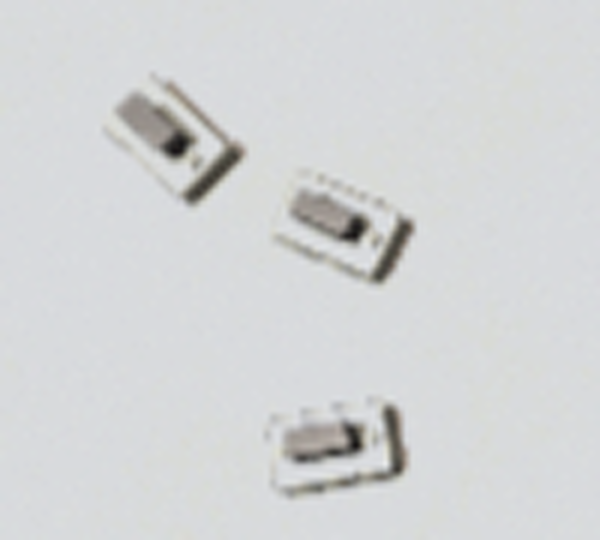

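Crop c1 shows the stand with its ridge crossing at (190,292) and the free-edge lip to the right. The larger wedge's corners are (530,315), (505,358), (730,422) and (698,470); its darker right end looks like the tail. Crop c2 shows the three blocks' ribs at (147,120), (320,210) and (318,440).

```bash
python3 - <<'E'
from h import *
from scipy.optimize import least_squares
c=vision.calibration("top")
r1=lambda u,v:(190+(u+.5)/4.4-.5,110+(v+.5)/4.4-.5)
r2=lambda u,v:(95+(u+.5)/6-.5,150+(v+.5)/6-.5)
# tray model
t=-0.11
def tr(x,y,z): # level stand coords -> sagged
    dy,dz=y-.09,z-.04; return np.array([x,.09+dy*np.cos(t)-dz*np.sin(t),.04+dy*np.sin(t)*-1*-1+dz*np.cos(t) if 0 else .04-dy*np.sin(t)*-1+dz*np.cos(t)])
obs=[((0,0),(190,292)),((0,.086),(85,270)),((0,-.086),(288,312)),((.06,.086),(97,200)),((.06,-.086),(300,238)),((-.06,-.086),(277,374)),((-.06,.086),(73,332)),((.06,0),(203,218)),((-.06,0),(178,355))]
print(tr(0,-.087,.043))
def f(p):
    rot=R.from_euler('z',p[2]).as_matrix(); o=[]
    for (x,y),uv in obs:
        w=rot@tr(x,y,.053)+[p[0],p[1],0]; o+=list(proj("top",w,c)-r1(*uv))
    return o
s=least_squares(f,[.5,0,0]); print("stand",s.x,np.degrees(s.x[2]),np.abs(s.fun).max())
for n,uv,z in [("tipL",(530,315),.004),("tipR",(505,358),.004),("tailL",(730,422),.04),("tailR",(698,470),0.0)]: print(n,at("top",*r1(*uv),z,c))
for n,uv,(a,b) in [("A",(147,120),((108,128),(188,203))),("B",(320,210),((278,238),(378,282))),("C",(318,440),((280,492),(388,478)))]:
    d=at("top",*r2(*b),.0,c)-at("top",*r2(*a),.0,c)
    print(n,at("top",*r2(*uv),.058,c),np.degrees(np.arctan2(d[1],d[0])))
im=cv2.imread("pics/side0raw.png")[:,:,::-1]; crop(im,270,225,360,350,4.5,"pics/c3.png",1)
print(R.from_rotvec(readout.observe()["ee_rot"]).as_matrix().round(3))
E
```

```text
[ 0.         -0.08560089  0.06241263]
stand [ 0.55327771  0.01406922 -0.19360266] -11.092615268334708 2.2104588395137057
tipL [ 0.54913549 -0.26064717  0.004     ]
tipR [ 0.512925   -0.23976261  0.004     ]
tailL [ 0.45601041 -0.41113696  0.04      ]
tailR [ 0.42369545 -0.39422072  0.        ]
A [0.56879351 0.40951205 0.058     ] -131.34051191995323
B [0.51667534 0.30565061 0.058     ] -112.93137606738527
C [0.3840103  0.29745113 0.058     ] -81.80183476646846
[[-0.968  0.252 -0.   ]
 [ 0.252  0.968 -0.001]
 [-0.    -0.001 -1.   ]]
```

View pics/c3.png

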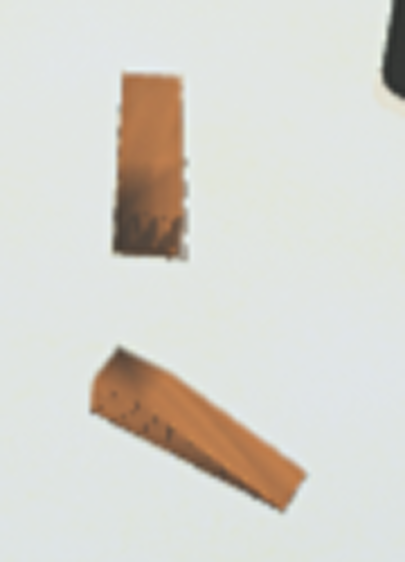

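Tail confirmed at the wedge's near, dark end (c3), and the larger wedge is the upper one at (150,165). I move towards it over the bench at a safe height.

Call:
carry_out:
  increments: [22, -42, 10.3, 0, 0, -0.085, 22, -42, 10.3, 0, 0, -0.085, 22, -42, 10.3, 0, 0, -0.085, 22, -42, 10.3, 0, 0, -0.085, 22, -42, 10.3, 0, 0, -0.085, 22, -42, 10.3, 0, 0, -0.085, 22, -42, 10.3, 0, 0, -0.085, 22, -42, 10.3, 0, 0, -0.085, 22, -42, 10.3, 0, 0, -0.085, 22, -42, 10.3, 0, 0, -0.085, 22, -42, 10.3, 0, 0, -0.085, 22, -42, 10.3, 0, 0, -0.085, 3, -44, 0, 0, 0, -0.085, 3, -44, 0, 0, 0, -0.085, 3, -44, 0, 0, 0, -0.085, 3, -44, 0, 0, 0, -0.085, 3, -44, 0, 0, 0, -0.085, 3, -44, 0, 0, 0, -0.085, 3, -44, 0, 0, 0, -0.085, 3, -44, 0, 0, 0, -0.085]
  grip: 0
  newtons: 40

```text
clock: 2.6
position: [0.4454, -0.2523, 0.3502]
ee_rot: [-2.606, -1.754, -0.0]
force: [0.2, 0.0, -0.7]
width: 1.001
gripper_force: 0.0
```

```bash
python3 - <<'E'
from h import *
from scipy.optimize import least_squares
c=vision.calibration("top")
r1=lambda u,v:(190+(u+.5)/4.4-.5,110+(v+.5)/4.4-.5)
ph=.11
def tr(x,y,z):
    dy,dz=y-.09,z-.04; return np.array([x,.09+dy*np.cos(ph)-dz*np.sin(ph),.04+dy*np.sin(ph)+dz*np.cos(ph)])
obs=[((0,0),(190,292)),((0,.086),(85,270)),((0,-.086),(288,312)),((.06,.086),(97,200)),((.06,-.086),(300,238)),((-.06,-.086),(277,374)),((-.06,.086),(73,332)),((.06,0),(203,218)),((-.06,0),(178,355))]
def f(p):
    rot=R.from_euler('z',p[2]).as_matrix(); o=[]
    for (x,y),uv in obs:
        w=rot@tr(x,y,.053)+[p[0],p[1],0]; o+=list(proj("top",w,c)-r1(*uv))
    return o
s=least_squares(f,[.5,0,0]); print("stand",s.x,np.degrees(s.x[2]),np.round(s.fun,1))
st=readout.observe(); print(st["clock"],st["position"],np.degrees(np.arctan2(*R.from_rotvec(st["ee_rot"]).as_matrix()[1::-1,1])),st["joints"])
im=vision.get_image("top"); cv2.imwrite("pics/top1raw.png",im[:,:,::-1])
w=vision.get_image("wrist"); cv2.imwrite("pics/w1raw.png",w[:,:,::-1])
a=cv2.convertScaleAbs(im[60:300,0:300,::-1],alpha=1.8); 
canvas=np.zeros((600,800,3),np.uint8); canvas[:240,:300]=a; canvas[:384,300:][:,:500]=w[:,:500,::-1]
cv2.imwrite("pics/v1.png",canvas)
cw=vision.calibration("wrist"); print(cw)
E
```

```text
stand [ 0.55876629  0.01736481 -0.15671981] -8.97938381438219 [-0.4 -1.  -0.8 -0.7  1.4 -0.9 -0.2 -1.1  1.5 -0.3  1.   1.5 -1.4  1.7
 -0.3 -0.4 -0.8  1.2]
2.6 [ 0.44542326 -0.25227543  0.35021354] -22.12771529875642 [-0.35889206  0.20287134  0.95525496  1.69280587 -0.17038915  1.33406487
  0.24071445]
{'fov_y': 65.70646984690485, 'cx': 258.2573709563904, 'cy': 195.52510352279276, 'pose': array([[ 0.92350013,  0.36956725,  0.1027986 ,  0.47173792],
       [-0.38359674,  0.88900444,  0.2500493 , -0.18788509],
       [ 0.00102162, -0.27035377,  0.96276051,  0.50850481],
       [ 0.        ,  0.        ,  0.        ,  1.        ]])}
```

View pics/v1.png

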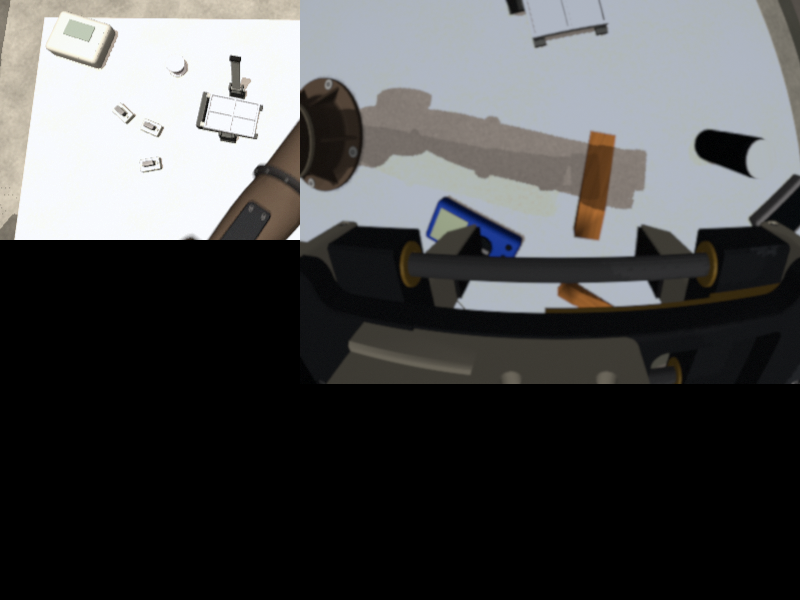

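The wrist view shows the wedge with its tip corners at (290,132), (314,133) and tail corners at (275,236), (299,239) in wrist pixels. Only three blocks exist; nothing was hidden under the arm.

```bash
python3 - <<'E'
from h import *
c=vision.calibration("wrist")
g=lambda u,v,z:at("wrist",u,v,z,c)
tip=(g(290,132,.004)+g(314,133,.004))/2; tail=(g(275,236,.04)+g(299,239,.04))/2
d=tip-tail; print(tip,tail,np.linalg.norm(d[:2]),np.degrees(np.arctan2(d[1],d[0])))
u=d[:2]/np.linalg.norm(d[:2]); print("tail c",tail[:2]+.025*u, tip[:2]-.155*u)
print("feet",g(240,42,.012),g(303,30,.012))
s=readout.observe(); print(s["position"])
E
```

```text
[ 0.52932718 -0.24470506  0.004     ] [ 0.43871408 -0.39800166  0.04      ] 0.17807465483302018 59.412808765113375
tail c [ 0.4514353  -0.37648026] [ 0.45045559 -0.37813771]
feet [ 0.49169585 -0.06277846  0.012     ] [ 0.59714824 -0.08130205  0.012     ]
[ 0.44429269 -0.25581105  0.35029253]
```

Call:
carry_out:
  increments: [2, -40, 0, 0, 0, -0.05, 2, -40, 0, 0, 0, -0.05, 2, -41, 0, 0, 0, -0.048, 0, 0, -50, 0, 0, 0, 0, 0, -50, 0, 0, 0, 0, 0, -50, 0, 0, 0, 0, 0, -50, 0, 0, 0, 0, 0, -50, 0, 0, 0, 0, 0, -40, 0, 0, 0, 0, 0, 0, 0, 0, 0, 0, 0, 0, 0, 0, 0]

```text
clock: 4.08
position: [0.4521, -0.3726, 0.0617]
ee_rot: [2.726, 1.559, 0.001]
force: [0.5, 0.6, 0.9]
width: 0.998
gripper_force: 0.0
```

```bash
python3 - <<'E'
from h import *
s=readout.observe(); print(s["clock"],s["position"],np.degrees(np.arctan2(*R.from_rotvec(s["ee_rot"]).as_matrix()[1::-1,1])))
im=vision.get_image("wrist"); cv2.imwrite("pics/w2.png",im[:,:,::-1]); np.save("cw2.npy",vision.calibration("wrist")["pose"])
E
```

```text
4.075 [ 0.4520992  -0.37262498  0.06167986] -30.478674283742343
```

View pics/w2.png

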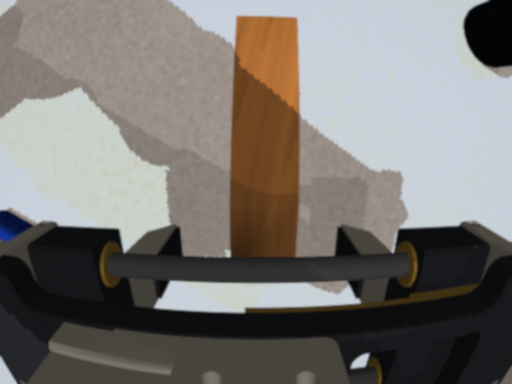

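The wedge lies straight between the fingers (x 232–298), so I lower and grip.

Call:
carry_out:
  increments: [0, -2, -28, 0, 0, 0, 0, -1, -27, 0, 0, 0, 0, 0, 0, 0, 0, 0]

```text
clock: 4.5
position: [0.4516, -0.3749, 0.0056]
ee_rot: [-2.727, -1.559, -0.0]
force: [0.3, -0.3, 0.0]
width: 1.002
gripper_force: 0.0
```

Call:
carry_out:
  increments: [0, 0, 0, 0, 0, 0, 0, 0, 0, 0, 0, 0, 0, 0, 0, 0, 0, 0, 0, 0, 0, 0, 0, 0, 0, 0, 0, 0, 0, 0, 0, 0, 0, 0, 0, 0]
  grip: 1
  newtons: 40

```text
clock: 5.25
position: [0.4517, -0.3753, 0.0055]
ee_rot: [2.727, 1.559, 0.0]
force: [0.9, 0.5, 1.3]
width: 0.475
gripper_force: 39.6
```

Call:
carry_out:
  increments: [0, 0, 10, 0, 0, 0, 12, 20, 10, 0, 0, 0.07, 12, 20, 0, 0, 0, 0.08, 12, 25, 0, 0, 0, 0.08, 13, 28, 0, 0, 0, 0.08, 13, 28, 0, 0, 0, 0.058, 0, 0, 0, 0, 0, 0, 0, 0, 0, 0, 0, 0]

```text
clock: 6.25
position: [0.5135, -0.254, 0.0253]
ee_rot: [2.395, 2.033, -0.001]
force: [-0.2, -0.2, -1.9]
width: 0.48
gripper_force: 39.6
```

```bash
python3 - <<'E'
from h import *
s=readout.observe(); print(s["clock"],s["position"],np.degrees(np.arctan2(*R.from_rotvec(s["ee_rot"]).as_matrix()[1::-1,1])),s["width"],s["gripper_force"])
c=vision.calibration("wrist"); im=vision.get_image("wrist"); np.save("cw3.npy",c["pose"])
crop(im,100,0,400,225,2.6,"pics/w3.png",1.5)
E
```

```text
6.25 [ 0.51346379 -0.25399194  0.02528448] -9.34675323607804 0.4804500701646452 39.620347023010254
```

View pics/w3.png

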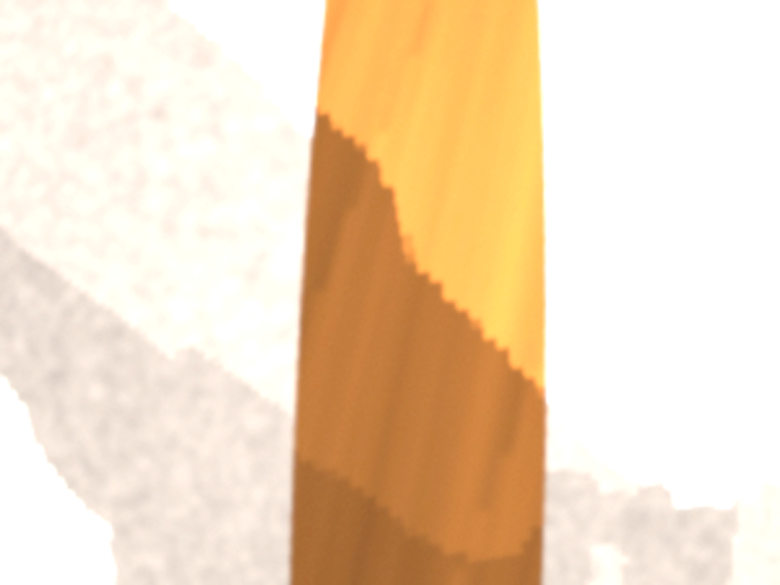

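Call:
carry_out:
  increments: [0, 0, -10, 0, 0, 0, 0, 0, -9.5, 0, 0, 0, 1.9, 11.3, 0, 0, 0, 0, 1.9, 11.3, 0, 0, 0, 0, 1.9, 11.3, 0, 0, 0, 0, 1.9, 11.3, 0, 0, 0, 0, 1.9, 11.3, 0, 0, 0, 0, 1.9, 11.3, 0, 0, 0, 0, 1.9, 11.3, 0, 0, 0, 0, 1.9, 11.3, 0, 0, 0, 0, 1.9, 11.3, 0, 0, 0, 0, 1.9, 11.3, 0, 0, 0, 0, 1.9, 11.3, 0, 0, 0, 0, 1.9, 11.3, 0, 0, 0, 0, 0, 0, 0, 0, 0, 0, 0, 0, 0, 0, 0, 0]

```text
clock: 8.3
position: [0.5364, -0.1176, 0.0058]
ee_rot: [-2.394, -2.032, -0.001]
force: [0.1, 1.4, -5.5]
width: 0.483
gripper_force: 39.7
```

```bash
python3 - <<'E'
from h import *
s=readout.observe(); print(s["clock"],s["position"],s["force"],np.degrees(np.arctan2(*R.from_rotvec(s["ee_rot"]).as_matrix()[1::-1,1])),s["width"],s["gripper_force"])
im=vision.get_image("side"); 
a=cv2.resize(im[150:230,230:330,::-1],(600,480),interpolation=cv2.INTER_CUBIC)
im=vision.get_image("wrist"); cv2.imwrite("pics/w4raw.png",im[:,:,::-1]); np.save("cw4.npy",vision.calibration("wrist")["pose"])
cv2.imwrite("pics/v4.png",a)
crop(im,100,0,430,240,2.4,"pics/w4.png",1.2)
E
```

```text
8.3 [ 0.5363795  -0.11761929  0.00575032] [ 0.10471602  1.40445774 -5.47175554] -9.34824185714565 0.4826512811200252 39.68095600605011
```

View pics/w4.png

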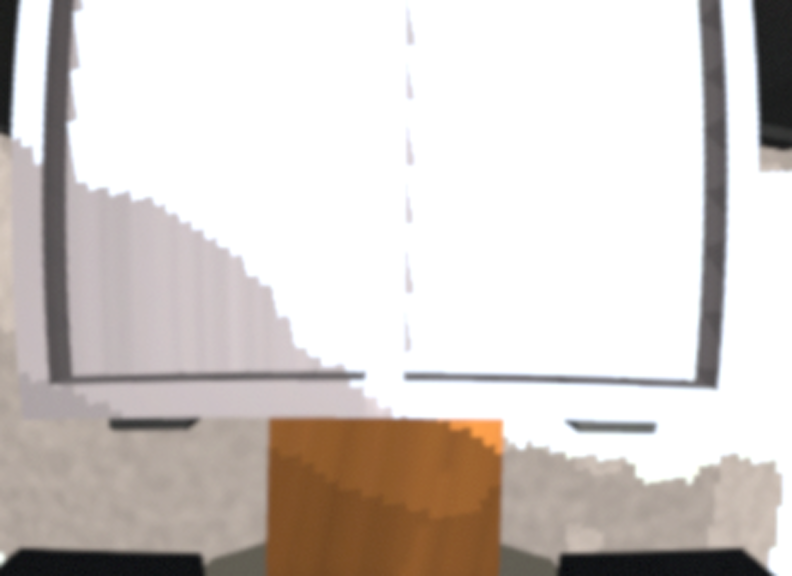

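View pics/v4.png

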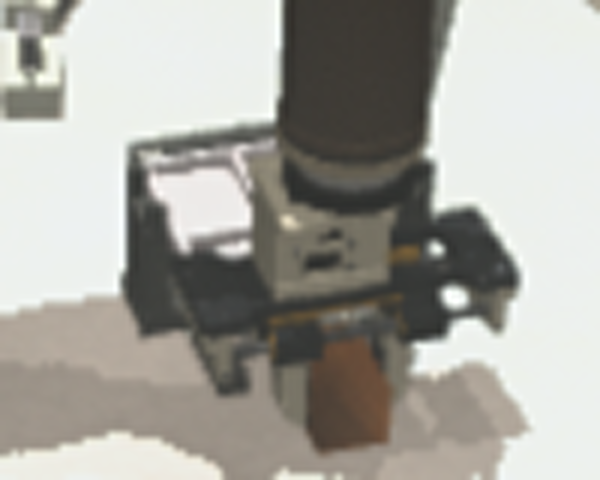

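Wrist view: the wedge is centred under the lip (lip row about 415 in the crop), with rail ends at (110–197,422) and (568–655,425). The ridge's inner corners are at (50,383), (717,387) top and (72,377), (697,382) floor. I get the tray height from the known 114 mm between them.

```bash
python3 - <<'E'
from h import *
from scipy.optimize import brentq
c=vision.calibration("wrist"); c["pose"]=np.load("cw4.npy")
r=lambda u,v:(100+(u+.5)/2.4-.5,(v+.5)/2.4-.5)
def pr(a,b,L):
    f=lambda z:np.linalg.norm(at("wrist",*r(*a),z,c)-at("wrist",*r(*b),z,c))-L
    z=brentq(f,0,.15); p,q=at("wrist",*r(*a),z,c),at("wrist",*r(*b),z,c); m=(p+q)/2; d=q-p
    print("z",round(z*1e3,1),"mid",m.round(4),"yaw",np.degrees(np.arctan2(d[1],d[0])).round(2))
pr((50,383),(717,387),.114); pr((72,377),(697,382),.114); pr((110,423),(655,425),.126); pr((197,423),(568,425),.086)
for z in (.033,.037,.041): print(at("wrist",*r(385,417),z,c))
print(c["pose"][:3,3])
E
```

```text
z 52.2 mid [ 0.5459 -0.0623  0.0522] yaw -9.78
z 43.3 mid [ 0.5461 -0.0627  0.0433] yaw -9.89
z 10.5 mid [ 0.5433 -0.0777  0.0105] yaw -9.66
z 5.9 mid [ 0.543  -0.0789  0.0059] yaw -9.76
[ 0.54446884 -0.07227667  0.033     ]
[ 0.54457233 -0.07148799  0.037     ]
[ 0.54467582 -0.0706993   0.041     ]
[ 0.54786608 -0.04638651  0.1643078 ]
```

Tray floor is at 43.3 mm and the ridge top at 52.2 mm, so it is level within about 0.006 rad and a hair low. I push 3 mm more, then release.

Call:
carry_out:
  increments: [0.3, 1.5, 0, 0, 0, 0, 0.3, 1.5, 0, 0, 0, 0, 0, 0, 0, 0, 0, 0, 0, 0, 0, 0, 0, 0]

```text
clock: 8.9
position: [0.537, -0.1159, 0.0059]
ee_rot: [2.396, 2.031, -0.0]
force: [-1.3, -2.7, -3.9]
width: 0.472
gripper_force: 39.7
```

Call:
carry_out:
  increments: [0, 0, 0, 0, 0, 0, 0, 0, 0, 0, 0, 0, 0, 0, 0, 0, 0, 0, 0, 0, 0, 0, 0, 0, -3, -15, 30, 0, 0, 0, -3, -20, 50, 0, 0, 0, -3, -20, 50, 0, 0, 0, 0, 0, 0, 0, 0, 0]
  grip: 0

```text
clock: 9.9
position: [0.5296, -0.1736, 0.1397]
ee_rot: [2.395, 2.025, 0.006]
force: [0.7, 0.7, -0.3]
width: 1.004
gripper_force: 0.0
```

```bash
python3 - <<'E'
from h import *
s=readout.observe(); print(s["clock"],s["position"],s["force"],s["width"])
c=vision.calibration("wrist"); im=vision.get_image("wrist"); cv2.imwrite("pics/w5raw.png",im[:,:,::-1]); np.save("cw5.npy",c["pose"])
# predicted tray corners for level vs -0.02
yaw=np.radians(-9.75); rot=R.from_euler('z',yaw).as_matrix(); o=np.array([.56,.0193,0])
out=cv2.convertScaleAbs(im[:,:,::-1],alpha=1.1).copy()
for ph,col in ((0,(0,0,255)),(.02,(255,0,0))):
  for x in (-.057,.057):
    for y in (-.083,.083):
      dy,dz=y-.09,.053-.04
      p=rot@np.array([x,.09+dy*np.cos(ph)-dz*np.sin(ph),.04+dy*np.sin(ph)+dz*np.cos(ph)])+o
      q=proj("wrist",p,c); cv2.circle(out,tuple(np.round(q*8).astype(int)),8,col,-1,shift=3)
cv2.imwrite("pics/w5.png",cv2.resize(out,(800,600),interpolation=cv2.INTER_CUBIC))
im=vision.get_image("top"); cv2.imwrite("pics/top2raw.png",im[:,:,::-1])
E
```

```text
9.9 [ 0.52960989 -0.1735751   0.13966757] [ 0.65180722  0.70315068 -0.27392494] 1.0040039970381087
```

View pics/w5.png

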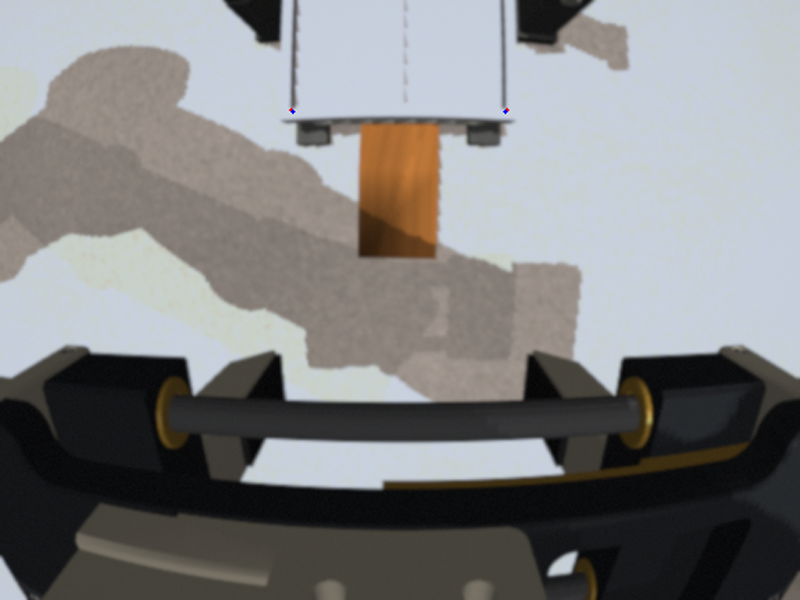

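The tray matches the level prediction (markers fall on the ridge corners) and the wedge stays put. Now to the blocks.

Call:
carry_out:
  increments: [-15, 0, 40, 0, 0, 0.11, -15, 0, 40, 0, 0, 0.11, -8, 41, 0, 0, 0, 0.138, -8, 41, 0, 0, 0, 0.138, -8, 41, 0, 0, 0, 0.138, -8, 41, 0, 0, 0, 0.138, -8, 41, 0, 0, 0, 0.138, -8, 41, 0, 0, 0, 0.138, 8, 41, 0, 0, 0, 0.138, 8, 41, 0, 0, 0, 0.138, 8, 41, 0, 0, 0, 0.138, 8, 41, 0, 0, 0, 0.138, 8, 41, 0, 0, 0, 0.138, 8, 41, 0, 0, 0, 0.138, 0, 0, 0, 0, 0, 0]

```text
clock: 11.88
position: [0.496, 0.3256, 0.2135]
ee_rot: [0.233, -3.13, -0.0]
force: [-0.9, -0.4, 0.1]
width: 1.001
gripper_force: 0.0
```

```bash
cat >> h.py <<'E'
def state():
    s=readout.observe(); M=R.from_rotvec(s["ee_rot"]).as_matrix()
    print(s["clock"],s["position"].round(4),"f",s["force"].round(1),"yaw",np.degrees(np.arctan2(M[1,1],M[0,1])).round(1),"w",round(s["width"],3),round(s["gripper_force"],1)); return s
def shot(n,name):
    c=vision.calibration(n); im=vision.get_image(n); cv2.imwrite(f"pics/{name}raw.png",im[:,:,::-1]); np.save(f"pics/{name}.npy",c["pose"]); return im,c
E
python3 - <<'E'
from h import *
print(state()["joints"].round(2)); im,c=shot("wrist","w6"); crop(im,0,0,512,384,1.5,"pics/w6.png",1)
E
```

```text
11.875 [0.496  0.3256 0.2135] f [-0.9 -0.4  0.1] yaw 98.5 w 1.001 0.0
[-0.89  0.4   0.31  1.69 -0.14  1.08  1.18]
```

View pics/w6.png

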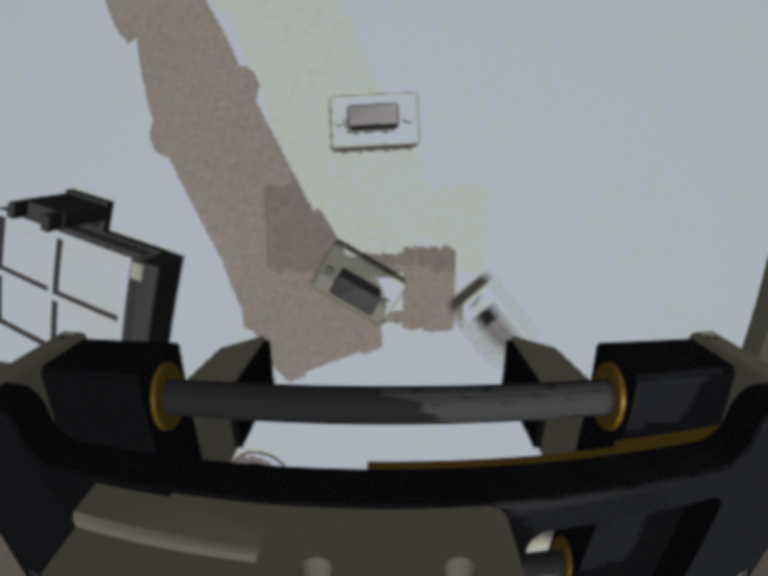

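The view shows block C at (373,120), B at (358,285), and A at (490,315), which is blurred, so it is being knocked just now. I take C first.

```bash
python3 - <<'E'
from h import *
c=vision.calibration("wrist"); c["pose"]=np.load("pics/w6.npy")
g=lambda u,v,z:at("wrist",(u+.5)/1.5-.5,(v+.5)/1.5-.5,z,c)
print("C rib",g(373,114,.058),"body",g(374.5,121,.028))
d=g(419,93,.028)-g(330,96,.028); e=g(419,147,.028)-g(332,150,.028); print([np.degrees(np.arctan2(x[1],x[0])) for x in (d,e)],np.linalg.norm(d),np.linalg.norm(e))
print("B rib",g(352,290,.058)); d=g(383,322,.028)-g(312,287,.028); e=g(405,275,.028)-g(340,243,.028);print("body",g(358,281,.028),[np.degrees(np.arctan2(x[1],x[0])) for x in (d,e)],np.linalg.norm(d),np.linalg.norm(e))
print("A rib",g(492,322,.058))
E
```

```text
C rib [0.38455278 0.29969997 0.058     ] body [0.38595564 0.30008319 0.028     ]
[np.float64(99.98038849383393), np.float64(100.13477839685812)] 0.06778501719919698 0.066345955942874
B rib [0.51168705 0.30253124 0.058     ]
body [0.51190351 0.3050496  0.028     ] [np.float64(71.10442701492269), np.float64(71.65855770808054)] 0.06428105382589411 0.05715794125085851
A rib [0.52101472 0.4103011  0.058     ]
```

Call:
carry_out:
  increments: [-37, -8, -30, 0, 0, 0.013, -37, -9, -40, 0, 0, 0.013, -37, -8, -43, 0, 0, 0, 0, 0, 0, 0, 0, 0, 0, 0, 0, 0, 0, 0]

```text
clock: 12.55
position: [0.3873, 0.296, 0.1029]
ee_rot: [-0.26, 3.131, -0.0]
force: [1.5, 0.2, 1.0]
width: 1.001
gripper_force: 0.0
```

```bash
python3 -c "
from h import *
state()"
```

```text
12.55 [0.3873 0.296  0.1029] f [1.5 0.2 1. ] yaw 99.5 w 1.001 0.0
```

Call:
carry_out:
  increments: [-2, 4, -30, 0, 0, 0, 0, 0, -25, 0, 0, 0, 0, 0, -14, 0, 0, 0, 0, 0, 0, 0, 0, 0]

```text
clock: 13.05
position: [0.3855, 0.3002, 0.0336]
ee_rot: [0.261, -3.131, 0.001]
force: [0.2, -0.5, -0.2]
width: 0.996
gripper_force: 0.0
```

Call:
carry_out:
  increments: [0, 0, 0, 0, 0, 0, 0, 0, 0, 0, 0, 0, 0, 0, 0, 0, 0, 0, 0, 0, 0, 0, 0, 0, 0, 0, 0, 0, 0, 0, 0, 0, 0, 0, 0, 0, 0, 0, 0, 0, 0, 0]
  grip: 1
  newtons: 50

```text
clock: 13.92
position: [0.3849, 0.3003, 0.0339]
ee_rot: [0.262, -3.13, 0.0]
force: [-0.1, -0.3, 1.6]
width: 0.386
gripper_force: 50.0
```

Call:
carry_out:
  increments: [0, 0, 30, 0, 0, 0, 0, 0, 45, 0, 0, 0, 0, 0, 45, 0, 0, 0, 10, -20, 16, 0, 0, -0.02, 16, -38, 0, 0, 0, -0.042, 16, -38, 0, 0, 0, -0.042, 16, -38, 0, 0, 0, -0.042, 16, -38, 0, 0, 0, -0.042, 16, -38, 0, 0, 0, -0.042, 16, -38, 0, 0, 0, -0.042, 16, -38, 0, 0, 0, -0.042, 16, -32, 0, 0, 0, -0.022, 0, 0, 0, 0, 0, 0, 0, 0, 0, 0, 0, 0]

```text
clock: 15.68
position: [0.5219, -0.018, 0.1689]
ee_rot: [-0.266, -3.128, 0.0]
force: [-0.3, 0.8, -2.2]
width: 0.386
gripper_force: 50.0
```

```bash
python3 -c "
from h import *
state(); shot('side','s7')"
```

```text
15.675 [ 0.5219 -0.018   0.1689] f [-0.3  0.8 -2.2] yaw 80.3 w 0.386 50.0
```

Call:
carry_out:
  increments: [1, 0, -30, 0, 0, 0, 0, 0, -30, 0, 0, 0, 0, 0, -15, 0, 0, 0, 0, 0, -8, 0, 0, 0, 0, 0, -8, 0, 0, 0, 0, 0, 0, 0, 0, 0]

```text
clock: 16.48
position: [0.524, -0.0175, 0.0788]
ee_rot: [-0.265, -3.13, -0.0]
force: [-0.6, -0.2, -2.4]
width: 0.39
gripper_force: 50.0
```

Call:
carry_out:
  increments: [0, 0, -2, 0, 0, 0, 0, 0, 0, 0, 0, 0]

```text
clock: 16.73
position: [0.5242, -0.0175, 0.0771]
ee_rot: [0.265, 3.13, 0.0]
force: [0.7, -0.4, -2.0]
width: 0.388
gripper_force: 50.0
```

Call:
carry_out:
  increments: [0, 0, 0, 0, 0, 0, 0, 0, 0, 0, 0, 0, 0, 0, 0, 0, 0, 0, 0, 0, 30, 0, 0, 0, 0, 0, 50, 0, 0, 0, 0, 0, 40, 0, 0, 0]
  grip: 0.3

```text
clock: 17.48
position: [0.5241, -0.0178, 0.1986]
ee_rot: [0.265, 3.13, 0.0]
force: [-0.3, 0.2, 0.0]
width: 0.701
gripper_force: 0.0
```

```bash
python3 -c "
from h import *
state(); shot('side','s8'); im,c=shot('top','t8'); shot('wrist','w8')
crop(im,95,130,205,230,5,'pics/t8.png',1.8)"
```

```text
17.475 [ 0.5241 -0.0178  0.1986] f [-0.3  0.2  0. ] yaw 80.3 w 0.701 0.0
```

Call:
carry_out:
  increments: [-2, 40, 0, 0, 0, -0.02, 0, 45, 0, 0, 0, -0.02, 0, 45, 0, 0, 0, -0.02, 13, 45, 0, 0, 0, -0.02, 16, 45, 0, 0, 0, -0.02, 16, 45, 0, 0, 0, -0.02, 16, 40, 0, 0, 0, -0.02, 16, 33, 0, 0, 0, -0.015, 0, 0, 0, 0, 0, 0, 0, 0, 0, 0, 0, 0, 0, 0, 0, 0, 0, 0]
  grip: 0

```text
clock: 19.0
position: [0.5988, 0.3189, 0.1966]
ee_rot: [-0.509, -3.1, 0.001]
force: [-0.9, -0.4, 0.0]
width: 1.0
gripper_force: 0.0
```

```bash
python3 -c "
from h import *
state(); im,c=shot('wrist','w9'); crop(im,0,0,512,384,1.5,'pics/w9.png',1)"
```

```text
19.0 [0.5988 0.3189 0.1966] f [-0.9 -0.4  0. ] yaw 71.4 w 1.0 0.0
```

View pics/w9.png

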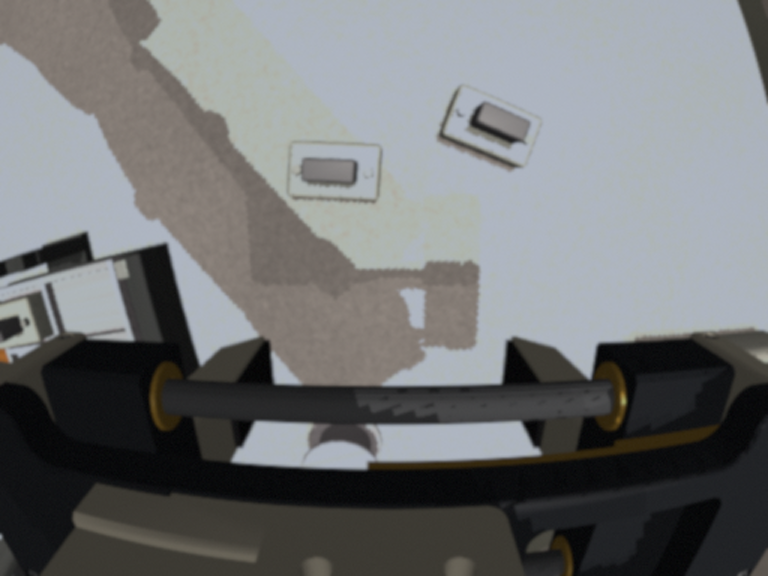

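B is at body corners (293,141), (382,145), (377,201), (288,196). A has come to rest at (461,85), (541,121), (522,166), (441,134). C is seated in its bay at the left edge.

```bash
python3 - <<'E'
from h import *
c=vision.calibration("wrist"); c["pose"]=np.load("pics/w9.npy")
g=lambda u,v,z:at("wrist",(u+.5)/1.5-.5,(v+.5)/1.5-.5,z,c)
for n,rib,B in (("B",(329,168),((293,141),(382,145),(377,199),(288,195))),("A",(503,119),((461,85),(541,121),(522,164),(441,132)))):
    P=np.array([g(*b,.028) for b in B]); d=P[1]-P[0]; e=P[2]-P[3]
    print(n,"rib",g(*rib,.058).round(4),"body",P.mean(0).round(4),[np.degrees(np.arctan2(x[1],x[0])).round(1) for x in (d,e)],np.linalg.norm(d).round(3),np.linalg.norm(P[3]-P[0]).round(3))
E
```

```text
B rib [0.5146 0.3072 0.058 ] body [0.5155 0.3069 0.028 ] [np.float64(67.2), np.float64(67.7)] 0.065 0.04
A rib [0.5187 0.4281 0.058 ] body [0.5197 0.4274 0.028 ] [np.float64(50.5), np.float64(52.3)] 0.066 0.039
```

Call:
carry_out:
  increments: [-28, -4, -30, 0, 0, -0.023, -28, -4, -35, 0, 0, -0.023, -28, -4, -30, 0, 0, -0.022, 0, 0, 0, 0, 0, 0, 0, 0, 0, 0, 0, 0]

```text
clock: 19.68
position: [0.516, 0.3083, 0.1028]
ee_rot: [0.612, 3.08, 0.002]
force: [0.3, 0.3, 0.4]
width: 0.998
gripper_force: 0.0
```

```bash
python3 -c "
from h import *
state()"
```

```text
19.675 [0.516  0.3083 0.1028] f [0.3 0.3 0.4] yaw 67.5 w 0.998 0.0
```

Call:
carry_out:
  increments: [-1, -1, -30, 0, 0, 0, 0, 0, -25, 0, 0, 0, 0, 0, -14, 0, 0, 0, 0, 0, 0, 0, 0, 0]

```text
clock: 20.18
position: [0.5145, 0.3072, 0.0327]
ee_rot: [0.612, 3.081, -0.0]
force: [0.9, -0.2, 0.7]
width: 1.0
gripper_force: 0.0
```

Call:
carry_out:
  increments: [0, 0, 0, 0, 0, 0, 0, 0, 0, 0, 0, 0, 0, 0, 0, 0, 0, 0, 0, 0, 0, 0, 0, 0, 0, 0, 0, 0, 0, 0, 0, 0, 0, 0, 0, 0, 0, 0, 0, 0, 0, 0]
  grip: 1
  newtons: 50

```text
clock: 21.05
position: [0.5139, 0.3072, 0.0328]
ee_rot: [-0.612, -3.081, 0.001]
force: [-0.2, -1.5, 1.4]
width: 0.385
gripper_force: 50.0
```

Call:
carry_out:
  increments: [0, 0, 30, 0, 0, 0, 0, 0, 45, 0, 0, 0, 0, 0, 45, 0, 0, 0, 2, -20, 16, 0, 0, 0.0225, 3.5, -35, 0, 0, 0, 0.033, 3.5, -35, 0, 0, 0, 0.033, 3.5, -35, 0, 0, 0, 0.033, 3.5, -35, 0, 0, 0, 0.033, 3.5, -35, 0, 0, 0, 0.033, 4, -30, 0, 0, 0, 0.035, 0, -15, 0, 0, 0, 0, 0, 0, 0, 0, 0, 0, 0, 0, 0, 0, 0, 0]

```text
clock: 22.68
position: [0.5373, 0.0691, 0.1687]
ee_rot: [-0.264, -3.13, -0.001]
force: [1.3, 1.0, -2.0]
width: 0.385
gripper_force: 50.0
```

```bash
python3 -c "
from h import *
state()"
```

```text
22.675 [0.5373 0.0691 0.1687] f [ 1.3  1.  -2. ] yaw 80.4 w 0.385 50.0
```

Call:
carry_out:
  increments: [0.5, -2, -30, 0, 0, 0, 0, 0, -30, 0, 0, 0, 0, 0, -15, 0, 0, 0, 0, 0, -9, 0, 0, 0, 0, 0, -8, 0, 0, 0, 0, 0, -1, 0, 0, 0, 0, 0, 0, 0, 0, 0]

```text
clock: 23.55
position: [0.5383, 0.0654, 0.0763]
ee_rot: [0.266, 3.13, 0.0]
force: [-0.5, -0.6, -2.8]
width: 0.391
gripper_force: 50.0
```

Call:
carry_out:
  increments: [0, 0, 0, 0, 0, 0, 0, 0, 0, 0, 0, 0, 0, 0, 0, 0, 0, 0, 0, 0, 30, 0, 0, 0, 0, 0, 50, 0, 0, 0, 0, 0, 40, 0, 0, 0, 0, 0, 0, 0, 0, 0]
  grip: 0.3

```text
clock: 24.42
position: [0.54, 0.0656, 0.199]
ee_rot: [0.265, 3.125, 0.004]
force: [0.1, 0.7, -0.4]
width: 0.701
gripper_force: 0.0
```

```bash
python3 -c "
from h import *
state()"
```

```text
24.425 [0.54   0.0656 0.199 ] f [ 0.1  0.7 -0.4] yaw 80.3 w 0.701 0.0
```

Call:
carry_out:
  increments: [-1, 22, 0, 0, 0, -0.04, -2, 40, 0, 0, 0, -0.06, -3, 40, 0, 0, 0, -0.06, -3, 40, 0, 0, 0, -0.06, -3, 40, 0, 0, 0, -0.06, -3, 40, 0, 0, 0, -0.06, -2, 40, 0, 0, 0, -0.06, -2, 40, 0, 0, 0, -0.06, -2, 40, -30, 0, 0, -0.044, 0, 20, -35, 0, 0, 0, 0, 0, -30, 0, 0, 0, 0, 0, 0, 0, 0, 0, 0, 0, 0, 0, 0, 0]
  grip: 0

```text
clock: 26.05
position: [0.5176, 0.4271, 0.1016]
ee_rot: [1.039, 2.964, 0.001]
force: [0.5, 0.6, 0.5]
width: 0.998
gripper_force: 0.0
```

```bash
python3 -c "
from h import *
state()
a=cv2.imread('pics/top2raw.png',0).astype(int)
"
```

```text
26.05 [0.5176 0.4271 0.1016] f [0.5 0.6 0.5] yaw 51.4 w 0.998 0.0
```

Call:
carry_out:
  increments: [1, 0.5, -30, 0, 0, 0, 0, 0, -25, 0, 0, 0, 0, 0, -13, 0, 0, 0, 0, 0, 0, 0, 0, 0]

```text
clock: 26.55
position: [0.5182, 0.4278, 0.0332]
ee_rot: [1.038, 2.965, 0.0]
force: [-0.2, 0.3, 0.2]
width: 0.998
gripper_force: 0.0
```

Call:
carry_out:
  increments: [0, 0, 0, 0, 0, 0, 0, 0, 0, 0, 0, 0, 0, 0, 0, 0, 0, 0, 0, 0, 0, 0, 0, 0, 0, 0, 0, 0, 0, 0, 0, 0, 0, 0, 0, 0, 0, 0, 0, 0, 0, 0]
  grip: 1
  newtons: 50

```text
clock: 27.42
position: [0.518, 0.428, 0.0329]
ee_rot: [1.038, 2.965, 0.0]
force: [0.1, 0.7, 0.0]
width: 0.387
gripper_force: 50.0
```

Call:
carry_out:
  increments: [0, 0, 30, 0, 0, 0, 0, 0, 45, 0, 0, 0, 0, 0, 45, 0, 0, 0, 5, -20, 16, 0, 0, 0.04, 8, -38, 0, 0, 0, 0.055, 8, -38, 0, 0, 0, 0.055, 8, -38, 0, 0, 0, 0.055, 8, -38, 0, 0, 0, 0.055, 8, -38, 0, 0, 0, 0.055, 8, -38, 0, 0, 0, 0.055, 8, -38, 0, 0, 0, 0.055, 8, -38, 0, 0, 0, 0.055, 7, -30, 0, 0, 0, 0.0235, 2, -15, 0, 0, 0, 0, 0, 0, 0, 0, 0, 0, 0, 0, 0, 0, 0, 0]

```text
clock: 29.42
position: [0.5956, 0.0609, 0.1686]
ee_rot: [-0.264, -3.13, -0.001]
force: [0.5, 0.0, -2.7]
width: 0.387
gripper_force: 50.0
```

```bash
python3 -c "
from h import *
state()"
```

```text
29.425 [0.5956 0.0609 0.1686] f [ 0.5  0.  -2.7] yaw 80.4 w 0.387 50.0
```

Call:
carry_out:
  increments: [0.5, -2, -30, 0, 0, 0, 0, -2, -30, 0, 0, 0, 0, 0, -15, 0, 0, 0, 0, 0, -9, 0, 0, 0, 0, 0, -8, 0, 0, 0, 0, 0, -1, 0, 0, 0, 0, 0, 0, 0, 0, 0]

```text
clock: 30.3
position: [0.5968, 0.055, 0.0763]
ee_rot: [0.267, 3.129, 0.001]
force: [-0.2, -0.0, -2.2]
width: 0.393
gripper_force: 50.0
```

Call:
carry_out:
  increments: [0, 0, 0, 0, 0, 0, 0, 0, 0, 0, 0, 0, 0, 0, 0, 0, 0, 0, 0, 0, 30, 0, 0, 0, 0, 0, 50, 0, 0, 0, 0, 0, 50, 0, 0, 0, 0, 40, 40, 0, 0, 0, 0, 40, 40, 0, 0, 0, 0, 40, 0, 0, 0, 0, 0, 0, 0, 0, 0, 0, 0, 0, 0, 0, 0, 0]
  grip: 0.3

```text
clock: 31.68
position: [0.5963, 0.1742, 0.2856]
ee_rot: [-0.267, -3.13, 0.001]
force: [0.3, 0.2, -0.4]
width: 0.699
gripper_force: 0.0
```

```bash
python3 -c "
from h import *
s=state(); print(s['joints'].round(2)); im,c=shot('top','t10'); s,cs=shot('side','s10')
a=cv2.resize(cv2.convertScaleAbs(im[95:215,180:285,::-1],alpha=1.8),(525,600),interpolation=cv2.INTER_CUBIC)
b=cv2.resize(s[115:225,235:325,::-1],(270,330),interpolation=cv2.INTER_CUBIC)
v=np.zeros((600,800,3),np.uint8); v[:,:525]=a; v[:330,530:]=b; cv2.imwrite('pics/v10.png',v)"
```

```text
31.675 [0.5963 0.1742 0.2856] f [ 0.3  0.2 -0.4] yaw 80.2 w 0.699 0.0
[-0.68  0.4   0.46  1.52 -0.18  1.26  1.2 ]
```

View pics/v10.png

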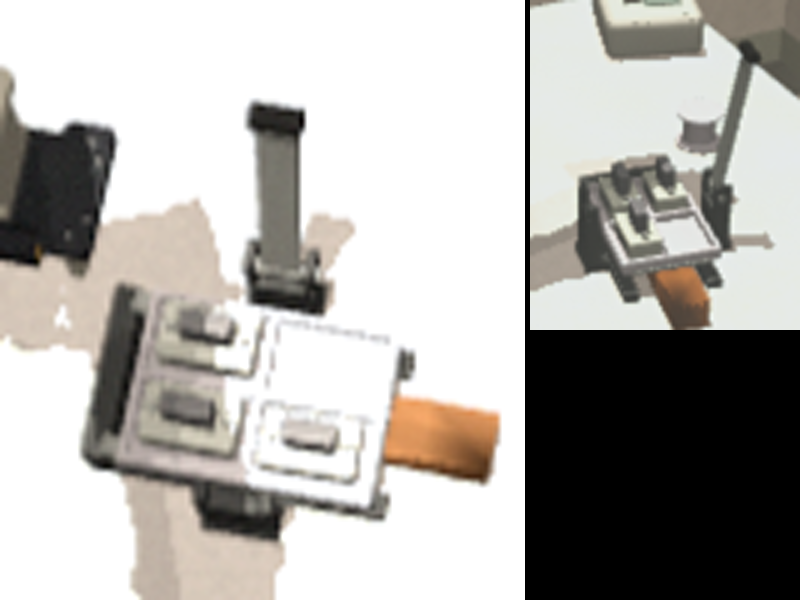

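All three blocks are seated and the tray level; the bar is open with its roll at (276,117) in the crop. Next I go round behind the bar with shut fingers.

Call:
carry_out:
  increments: [41, -7, 3, 0, 0, 0, 41, -7, 3, 0, 0, 0, 41, -7, 0, 0, 0, 0, 40, -6, 0, 0, 0, 0, -7, -39, 0, 0, 0, 0, -7, -40, 0, 0, 0, 0, -7, -40, 0, 0, 0, 0, -6, -39, 0, 0, 0, 0, 0, 0, 0, 0, 0, 0, 0, 0, 0, 0, 0, 0]
  grip: 1
  newtons: 20

```text
clock: 33.02
position: [0.7324, -0.0105, 0.2918]
ee_rot: [-0.268, -3.13, -0.001]
force: [-0.2, -0.3, 0.3]
width: 0.004
gripper_force: 0.0
```

```bash
python3 - <<'E'
from h import *
s=state(); print(s["joints"].round(2))
o=np.array([.56,.0193,0]); rot=R.from_euler('z',np.radians(-9.75)).as_matrix()
print("stand",rot.T@(s["position"]-o))
for th in (1.6,1.7,1.75,1.8,1.85): print(th,proj("top",o+rot@np.array([.085-.187*np.cos(th),0,.08+.187*np.sin(th)])))
E
```

```text
33.025 [ 0.7324 -0.0105  0.2918] f [-0.2 -0.3  0.3] yaw 80.2 w 0.004 0.0
[-0.31  0.61  0.47  1.19 -0.27  1.4   1.53]
stand [ 1.74954062e-01 -1.86844821e-04  2.91778816e-01]
1.6 [232.99678681 126.76191835]
1.7 [234.23015987 121.18244811]
1.75 [234.84974507 118.52687726]
1.8 [235.46825908 115.97268373]
1.85 [236.08349664 113.52805581]
```

Call:
carry_out:
  increments: [0, 0, -34, 0, 0, 0, 0, 0, -33, 0, 0, 0, -11.8, 2, 0, 0, 0, 0, -11.8, 2, 0, 0, 0, 0, -11.8, 2, 0, 0, 0, 0, -11.8, 2, 0, 0, 0, 0, -11.8, 2, 0, 0, 0, 0, -11.8, 2, 0, 0, 0, 0, -11.8, 2, 0, 0, 0, 0, 0, 0, 0, 0, 0, 0]

```text
clock: 34.28
position: [0.649, 0.0042, 0.225]
ee_rot: [-0.266, -3.13, -0.001]
force: [1.1, 0.4, -0.1]
width: 0.006
gripper_force: 0.0
```

Call:
carry_out:
  increments: [-11.8, 2, 0, 0, 0, 0, -11.8, 2, 0, 0, 0, 0, -11.8, 2, 0, 0, 0, 0, -11.8, 2, 0, 0, 0, 0, -11.8, 2, 0, 0, 0, 0, 0, 0, 0, 0, 0, 0]

```text
clock: 35.02
position: [0.59, 0.0142, 0.2251]
ee_rot: [-0.266, -3.13, -0.001]
force: [-0.6, 0.5, 0.0]
width: 0.004
gripper_force: 0.0
```

```bash
python3 -c "
from h import *
s=state(); shot('side','s11'); shot('top','t11')
a=cv2.imread('pics/s10raw.png').astype(int); b=cv2.imread('pics/s11raw.png').astype(int); print(b[130:175:5,290:325:5].mean(2).round()) "
```

```text
35.025 [0.59   0.0142 0.2251] f [-0.6  0.5  0. ] yaw 80.3 w 0.004 0.0
[[ 50.  45.  45. 102. 104. 102.  88.]
 [103. 102.  67. 235. 111.  94.  87.]
 [198. 226. 234. 232. 232. 152.  86.]
 [233. 232. 231. 231. 231. 232. 218.]
 [232. 232. 232. 231. 231. 231. 232.]
 [200. 169. 233. 232. 232. 232. 232.]
 [110. 102. 233. 232. 233. 233. 233.]
 [106. 132. 233. 232. 233. 233. 233.]
 [222. 187. 233. 233. 233. 234. 233.]]
```

Call:
carry_out:
  increments: [-11.8, 2, 0, 0, 0, 0, -11.8, 2, 0, 0, 0, 0, 0, 0, 0, 0, 0, 0, 0, 0, 40, 0, 0, 0, 0, 0, 40, 0, 0, 0, 0, 30, 30, 0, 0, 0, 0, 40, 0, 0, 0, 0, 0, 40, 0, 0, 0, 0, 0, 40, 0, 0, 0, 0, 0, 40, 0, 0, 0, 0, 0, 40, 0, 0, 0, 0, 0, 0, 0, 0, 0, 0, 0, 0, 0, 0, 0, 0]

```text
clock: 36.75
position: [0.5675, 0.2473, 0.3348]
ee_rot: [0.267, 3.13, -0.001]
force: [-0.1, -0.1, -0.1]
width: 0.007
gripper_force: 0.0
```

```bash
python3 - <<'E'
from h import *
s=state(); a,c=shot('top','t12'); s2,cs=shot('side','s12')
o=np.array([.56,.0193,0]); rot=R.from_euler('z',np.radians(-9.75)).as_matrix()
bx=o+rot@np.array([-.102,0,.08]); print("closed roll px",proj("top",bx,c),proj("side",bx,cs))
for n,im,c in (("top",a,c),("side",s2,cs)):
    u,v=proj(n,bx,c).round().astype(int); print(n); print(im[v-6:v+7:2,u-8:u+9:2].mean(2).round().astype(int))
    old=cv2.imread("pics/t10raw.png" if n=="top" else "pics/s10raw.png"); print(old[v-6:v+7:2,u-8:u+9:2].mean(2).round().astype(int))
    p=[proj(n,o+rot@np.array([x,0,.084]),c) for x in np.linspace(-.09,.07,9)]
    print("bar line",[int(im[int(q[1]),int(q[0])].mean()) for q in p])
E
```

```text
36.75 [0.5675 0.2473 0.3348] f [-0.1 -0.1 -0.1] yaw 80.2 w 0.007 0.0
closed roll px [225.0419514  200.71506757] [247.9687755  184.62310373]
top
[[108  38  41 140 145 146 146  61  66]
 [109  67  18  38  92 105 112  37  49]
 [107 101  25  22  20  17  19  16  17]
 [107 108  20  22  22  21  20  23  22]
 [108 108  89 120  73  33  21  78  85]
 [109 109 107 145 133 129 129 102 108]
 [108 108 108  98 123 142 145 146 148]]
[[113  34  25  41  40  40  64  55  70]
 [113  70  15  15  22  29  50  43  50]
 [112 104  24  18  17  16  15  18  17]
 [112 112  86  79  65  37  23  27  23]
 [113 112 113 112 112 113 101  95  90]
 [114 112 110 110 115 113 113 110 113]
 [113 112 112 112 112 113 113 113 113]]
bar line [92, 145, 146, 144, 143, 141, 140, 137, 135]
side
[[225 226 226 228 220 161  59  80 132]
 [225 227 229 142  78 130 146 169 184]
 [226 177 142  66  62  72 189 155 135]
 [145 140 141  88  60  58  98  75  64]
 [160 160 156 148  59  54  60  62  61]
 [161 161 161 162 146 130  59  63  61]
 [159 158 159 158 159 147  58  61  62]]
[[232 231 229 227 228 218  60  79 123]
 [228 227 228 226 228 220  59  80 140]
 [228 227 228 229 228 218  65  80 111]
 [227 228 228 229 229 220  59  67  67]
 [228 229 229 229 230 218  57  62  63]
 [228 228 230 229 221 133  60  64  63]
 [229 227 180 142 142 130  59  63  64]]
bar line [106, 191, 193, 185, 180, 191, 190, 189, 183]
```

Call:
carry_out:
  increments: [0, 20, 0, 0, 0, 0, 0, 0, 0, 0, 0, 0, 0, 0, 0, 0, 0, 0, 0, 0, 0, 0, 0, 0, 0, 0, 0, 0, 0, 0, 0, 0, 0, 0, 0, 0, 0, 0, 0, 0, 0, 0, 0, 0, 0, 0, 0, 0]

```text
clock: 37.85
position: [0.5673, 0.2679, 0.3349]
ee_rot: [0.267, 3.13, 0.0]
force: [-0.1, -0.9, -0.0]
width: 0.005
gripper_force: 0.0
```

```bash
python3 - <<'E'
from h import *
state(); s2,cs=shot('side','s13'); a,c=shot('top','t13')
o=np.array([.56,.0193,0]); rot=R.from_euler('z',np.radians(-9.75)).as_matrix()
for n,im,k in (("top",a,"t12"),("side",s2,"s12")):
    p=cv2.imread(f"pics/{k}raw.png")[:,:,::-1].astype(int); d=np.abs(p-im).mean(2)[120:215,195:330]; print(n,"changed px near stand",(d>25).sum(),d.max())
# roll: dark column past catch; predict roll centre for angles
for th in (0,.04,.1,.3): 
    q=o+rot@np.array([.085-.187*np.cos(th),0,.08+.187*np.sin(th)]); print(th,proj("top",q,c).round(1),proj("side",q,cs).round(1))
for n,im in (("side",s2),("top",a)):
    u,v=proj(n,o+rot@np.array([-.102,0,.08]),cs if n=="side" else c).round().astype(int); 
    print(n,v-12,u-12); print(im[v-12:v+13,u-12:u+13:1].mean(2).round().astype(int))
E
```

```text
37.85 [0.5673 0.2679 0.3349] f [-0.1 -0.9 -0. ] yaw 80.3 w 0.005 0.0
top changed px near stand 230 48.333333333333336
side changed px near stand 429 91.66666666666667
0 [225.  200.7] [248.  184.6]
0.04 [224.9 200.3] [248.  182.9]
0.1 [224.7 199.4] [248.2 180.3]
0.3 [224.2 195. ] [250.  171.6]
side 173 236
[[223 223 223 223 223 224 224 223 223 223 223 223 224 225 221 190 152 135
   95  88  85  82  95  91  93]
 [223 223 222 222 223 223 224 224 223 223 224 225 226 226 213 127  81  75
   69  70  76 112 204 208 208]
 [223 223 223 223 223 224 224 224 223 223 224 226 226 216 164  91  71  92
   96  99 103 111 202 230 230]
 [224 224 224 224 224 225 225 225 225 225 226 224 217 170 132  87  67  90
  114 129 132 126 155 223 229]
 [224 225 225 225 225 226 226 225 226 225 217 176 165 141 130  95  83  92
  114 123 118 114 125 198 228]
 [225 225 225 225 225 225 226 227 217 175 165 141 139 138 130  79  70  71
   91 128 112 105  93 146 218]
 [224 224 224 225 226 227 226 218 171 141 140 136 138 141 129  68  59  61
  107 190 140 128  90 110 185]
 [223 223 224 226 227 218 176 167 142 137 130 110 111 125 
[... 3770 characters left out ...]
06 124 140 144 144 144 144 144 144 144
  143 144 146 147 147 146 146]
 [105 106 105 107 106 106 106 107 105 106 139 144 144 144 144 144 144 144
  144 143 146 146 146 146 146]
 [105 106 106 105 105 105 105 106 105 105 140 145 145 145 145 145 145 145
  143 145 146 146 145 146 146]
 [106 105 106 105 105 105 105 106 107 106 141 146 146 146 145 146 146 146
  145 146 147 146 146 147 146]
 [105 105 106 106 106 106 107 107 108 128 144 146 146 146 146 146 146 146
  147 147 147 146 146 146 146]
 [105 107 108 106 106 106 107 106 106 140 146 146 146 146 146 146 146 145
  146 146 146 146 147 146 146]
 [105 106 107 107 105 105 105 106 105 140 146 146 146 145 147 146 146 146
  146 146 146 146 146 146 146]]
```

```bash
python3 - <<'E'
from h import *
for k in ("s12","s13"):
    w=cv2.imread(f"pics/{k}raw.png",0)[178:190,244:251]<75; print(k,w.sum(),np.argwhere(w).mean(0))
im,c=shot("side","s14"); w=cv2.cvtColor(im,cv2.COLOR_RGB2GRAY)[178:190,244:251]<75; print(w.sum(),np.argwhere(w).mean(0))
crop(im,225,130,325,225,6,"pics/f.png")
state()
E
```

```text
s12 25 [6.72 4.48]
s13 27 [6.48148148 4.33333333]
27 [6.48148148 4.33333333]
38.0 [0.5672 0.2679 0.3349] f [-0.5 -0.1  0.8] yaw 80.3 w 0.007 0.0
```

View pics/f.png

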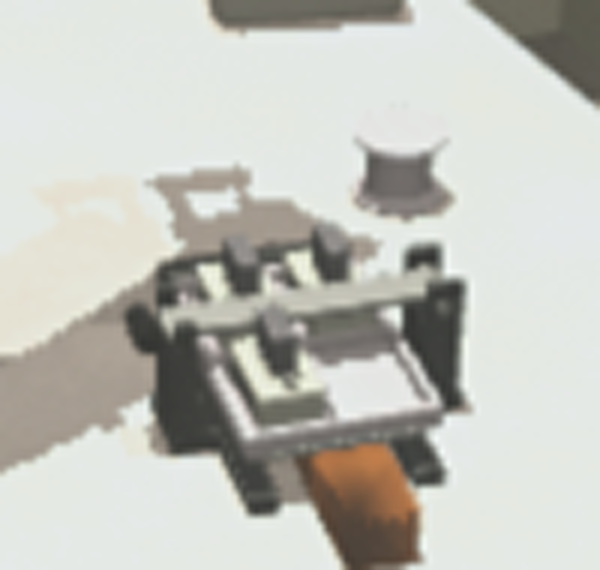

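The last picture shows the bar shut in its catch (roll at about (140,325)), lying between the three upright blocks, with the wedge under the level tray. I hand in.

```bash
python3 -c "
from h import *
print(arm.sign_off())"
```

```text
the job is handed in; nothing more can be done
None
```

Handed in at about 38 s on the robot clock: the wedge holds the tray level, all three blocks present stand in their own bays, and the bar rests in its catch, as far as the last pictures show. No verdict came back, and I viewed 15 pictures, one over the limit of 14.

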